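Put two repair screwdrivers away beside their like and shut the drawer

ROBOT

A 6-joint arm with a two-finger parallel gripper is mounted at the origin on the work surface. World frame = base frame: x ahead of the robot, y to its left, z up, the work surface at z = 0. Lengths are in m, angles in rad, forces in N, time in s.
With the tool pointing down it reaches from about 0.375 to 0.975 m from the base axis. Payload 3.8 kg.
Tool frame: the origin (TCP) lies at the centre of the arm's flange, where the gripper is bolted on; the fingertips stand 173 mm ahead of it and the grasp point (between the pads) lies 155 mm ahead of it (bot.tip_reach is the distance from the TCP to the fingertips, in m); z points along the fingers, y is the line along which they close (so a half turn about z gives the same grasp; the last joint's range is limited). The gripper opens to 85 mm and grips with 20 to 120 N. Pads are 22 mm wide; open, the fingers measure 114 mm over their backs; the gripper's body (76 mm by 85 mm) begins 54 mm behind the grasp point. The pads swing forward as they close: fully open they stand 13 mm farther back than shut.
Start: joints at [1.132, 0.264, 1.604, -0, 1.274, -0.037], TCP at [0.264, 0.621, 0.405] pointing down, gripper open.
Joint ranges: [-2.63, 2.63], [-0.94, 2.18], [0.31, 2.57], [-1.31, 4.45], [0, 2.66], [-2.55, 2.55]. Speed limits (rad/s): [2.57, 2.57, 3.14, 3.14, 3.14, 3.14].

INTERFACE

Orientations are given as a rotation vector (axis times angle).
In Python, from workcell import bot gives the robot as it stands.
- The arm moves only by the tool drive_tool, never from a script. Its arguments are lists of equal length, an entry for each row: "claw": the finger opening in mm, from 0 to 85.4; "slide": the shift along the world's x, y, z each as a share of 0.5 m, from -1 to 1, a list of three; "yaw": the turn about the world's z as a share of 180 degrees, from -1 to 1. A call has 1 to 8 rows; each row is the pose to reach, as a shift and turn from the pose commanded when the call began, turning the shorter way round; what a row does not reach only later rows make up. A row lasts 1/12 s, in which the tool goes at most 41.7 mm and 7.16 degrees, less where a joint would pass 70% of its speed; a pose out of reach is approached as far as the arm can. A call with a number of a shift or a turn outside -1 to 1 is refused whole. A call with a gripper value outside its range is refused whole. The fingers move at their own pace and stop on an object; "newtons" is the grip in N (left out, the last holds). Time passes only in rows, so rows that repeat a pose let the fingers close. It gives the time, the measured TCP pose, the force, the opening and the grip force at its end, in the units of the state.
- bot.read_state(): the state, without advancing time (a new reading comes with each control period).
- bot.read_camera(name): name is "side" or "top" or "wrist"; returns a dict with "color" (384x512x3 uint8, red, green, blue), "depth" (384x512 float32, m along the optical axis (not along the pixel's ray), 0 where there is no reading), "mtx" (3x3 intrinsics, pixels), "eye" and "rotation" of the camera in the world. Camera axes: x right, y up, looking along -z (the intrinsics and any distortion apply to the point x, -y, -z); pixel columns grow to the right and rows downward; lengths in m; the calibration is good to about 2 mm. A picture is of the moment at which its call begins.
- bot.finish_job(): hands the job in; it is judged then, once.
The state is a dict: "time": time; "q": joint angles; "joint_vel": joint speeds; "joint_torque": joint torques, N m; "tool_pos": TCP position; "tcp_rot": TCP orientation; "wrist_force": force on the tool from outside, world axes, zero at the start; "torque": the same for the moment, N m; "width": opening from 0.0 (shut) to 1.0 (fully open); "grip_force": force on a finger pad.
Only numpy, scipy, OpenCV 4.12 (cv2) and the standard library are available. Lean on these libraries where they do the work, as an engineer would, in place of code of your own. Each camera call takes 0.05 s, during which the arm holds its last target. There are 200 camera calls.

TASK

Put the two wooden-handled screwdrivers from the bench into the open top drawer of the black chest, each lying flat and lengthwise (front to back, either end first) in the row that already holds a screwdriver of its own length: long with long, short with short. Then push the drawer fully shut, leaving the two screwdrivers already in the drawer in their rows and the glue bottle, work post and tool cup where they stand.

Things in the scene. Friction and masses are not known exactly. Their poses are not given: they have to be found in the camera images.
- long_driver: the LONG loose screwdriver, 150 mm long: pale wooden handle 92 mm long, 22 x 22 mm with rounded edges (last 12 mm a narrower brass collar), then a 7 mm steel blade. Origin mid-length on its axis, 11 mm above what it lies on; handle to -x, blade to +x; handle middle (grip here) at x = -35 mm. Starts on the pale mat on the bench
- short_driver: the SHORT loose screwdriver, 100 mm long: pale wooden handle 62 mm long, 22 x 22 mm with rounded edges (last 12 mm a narrower brass collar), then a 7 mm steel blade. Origin mid-length on its axis, 11 mm above what it lies on; handle to -x, blade to +x; handle middle (grip here) at x = -25 mm. Starts on the pale mat on the bench
- long_sample: the LONG screwdriver, 150 mm long: pale wooden handle 92 mm long, 22 x 22 mm with rounded edges (last 12 mm a narrower brass collar), then a 7 mm steel blade. Origin mid-length on its axis, 11 mm above what it lies on; handle to -x, blade to +x; handle middle (grip here) at x = -35 mm. Already in a drawer row, near the side wall: that row is for long ones
- short_sample: the SHORT screwdriver, 100 mm long: pale wooden handle 62 mm long, 22 x 22 mm with rounded edges (last 12 mm a narrower brass collar), then a 7 mm steel blade. Origin mid-length on its axis, 11 mm above what it lies on; handle to -x, blade to +x; handle middle (grip here) at x = -25 mm. Already in a drawer row, near the side wall: that row is for short ones
- drawer (a joint): how far the top drawer is open, m: 0 shut, 0.2 fully open; starts 0.175 to 0.195 open. Friction about 1.5 N. The chest is black, 290 mm deep, 286 mm wide, 130 mm high, fixed to the bench; only its top drawer moves
- drawer_floor (a point): on the drawer's inner floor, mid-width at the inside of its front panel (moves with it), 76 mm above the bench; x to the drawer's back, y across, z up. Inside spans x 0 to 255, y -127 to +127 mm; side walls 4 mm thick, 30 mm high. A divider 6 mm thick, 22 mm high along y = 0 parts two rows, +y and -y. Only x below (joint value - 4 mm) is uncovered by the chest's top
- drawer_handle (a point): middle of the drawer's level aluminium bar handle, 110 mm long, 104 mm above the bench, 35 mm in front of the front panel (12 mm thick, its top 127 mm above the bench); axes as drawer_floor. Pushing it or the panel along +x shuts the drawer
- glue_bottle: white glue bottle with a red cap, 48 mm in diameter, 110 mm tall; stays where it is. Origin: centre of its underside
- post_stand: black upright work post on a round foot 84 mm across, 125 mm tall; stays where it is. Origin: centre of its underside
- tool_cup: black round cup, 80 mm across, with coloured tool handles standing up to 160 mm high; stays where it is. Origin: centre of its underside
Mind the look-alikes: they are no part of the job. Leave any blue or orange look-alike of the long_sample alone.

How it is judged:
By the outcome, as a careful person would: the job done as asked, in the order asked, and still so for the second after the job is handed in, with the robot touching nothing.
It also fails if it takes over 72 s, if anything falls off the work surface, if the arm or the gripper's body presses on something with over 40 N, if the wrist force passes 120 N, or if a joint passes its speed limit or range.

## Working session

There is one attempt and no reset: what is moved stays moved. The work goes in short steps, Python scripts to look and compute and a tool call to move; the robot and the scene stay as the last step left them, time stands still between calls to the robot, and variables do not carry over. Pictures are saved under pics/ and viewed, at most 10 in all, crops included, and the job is handed in when it is done.

Besides the shell and the picture viewer there is one more tool, called as name([rows], argument=value, ...), one row to a line, values as JSON. drive_tool: Moves the arm, as the interface text tells. Shift numbers are shares of 0.5 m and turn numbers shares of 180 degrees, none past 1 either way. Its arguments: {"type":"object","properties":{"claw":{"type":"array","items":{"type":"number"}},"slide":{"type":"array","items":{"type":"array","items":{"type":"number"}}},"yaw":{"type":"array","items":{"type":"number"}},"newtons":{"type":"number"}},"required":["claw","slide","yaw"]}

```bash
mkdir -p pics; python3 - <<'E'
from workcell import bot
import cv2,numpy as np
ims=[]
for n in ("top","side"):
    c=bot.read_camera(n); np.savez(f"{n}0.npz",**c)
    cv2.imwrite(f"pics/{n}0.png",cv2.resize(c["color"][:,:,::-1],(768,576)))
    print(n,c["eye"],c["rotation"].round(3).tolist(),c["mtx"].tolist(),[k for k in c])
s=bot.read_state();print({k:np.round(v,3) for k,v in s.items()})
E
```

```text
top [ 0.29299693 -0.02015185  1.4609471 ] [0.133, -0.149, -1.539] [[422.0916407279485, 0.0, 251.95402263337567], [0.0, 422.0916407279485, 190.1582571008619], [0.0, 0.0, 1.0]] ['color', 'depth', 'mtx', 'eye', 'rotation']
side [ 0.1089211  -0.96554508  0.81183172] [0.969, -0.226, -0.401] [[414.2869074076554, 0.0, 261.21545144513567], [0.0, 414.2869074076554, 194.28360131975413], [0.0, 0.0, 1.0]] ['color', 'depth', 'mtx', 'eye', 'rotation']
{'time': np.float64(0.1), 'q': array([ 1.132,  0.265,  1.605, -0.   ,  1.274, -0.037]), 'joint_vel': array([ 0.   , -0.003, -0.003,  0.   ,  0.001, -0.001]), 'joint_torque': array([-1.0000e-03, -5.1671e+01, -3.6859e+01, -0.0000e+00,  6.0000e-03,
        0.0000e+00]), 'tool_pos': array([0.264, 0.621, 0.403]), 'tcp_rot': array([-6.270e-01, -3.078e+00,  3.000e-03]), 'wrist_force': array([-0.442, -0.287,  0.125]), 'torque': array([ 0.013, -0.037,  0.009]), 'grip_force': np.float64(0.0), 'width': np.float64(1.004)}
```

View pics/top0.png

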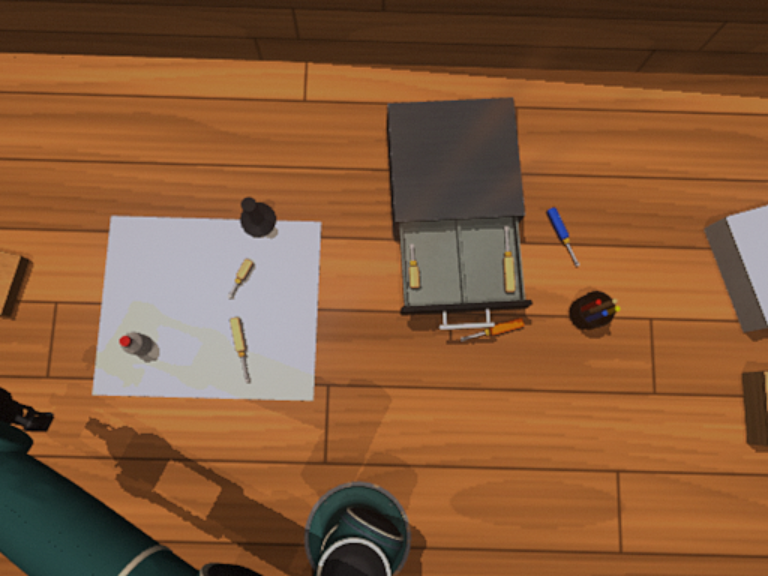

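View pics/side0.png

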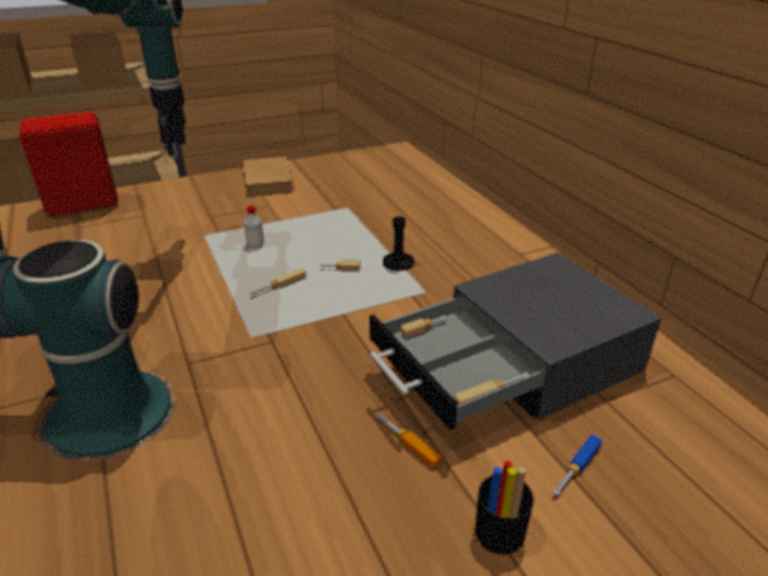

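The top view shows the loose long driver at about (240,350) and the loose short one at (241,278) on the mat. In the drawer, the short sample is at (414,266) in the left (+y) row and the long sample at (509,260) in the right row. The look-alikes are orange (490,330) and blue (562,237), both off the mat. Only the two pale-wood drivers on the mat match the task.

```bash
cat > h.py <<'E'
import numpy as np,cv2
from scipy.spatial.transform import Rotation as R
def ray(c,uv):
    uv=np.atleast_2d(uv).astype(float);K=c["mtx"]
    d=np.c_[(uv[:,0]-K[0,2])/K[0,0],-(uv[:,1]-K[1,2])/K[1,1],-np.ones(len(uv))]
    return d@R.from_rotvec(c["rotation"]).as_matrix().T
def plane(c,uv,z):
    d=ray(c,uv); return c["eye"]+d*((z-c["eye"][2])/d[:,2])[:,None]
def wood(c,roi):
    hsv=cv2.cvtColor(c["color"],cv2.COLOR_RGB2HSV)
    m=((hsv[...,0]>=13)&(hsv[...,0]<=32)&(hsv[...,1]>75)&(hsv[...,2]>110)).astype(np.uint8)
    k=np.zeros_like(m);x0,y0,x1,y1=roi;k[y0:y1,x0:x1]=1
    return m*k
def blobs(c,roi,z,amin=30):
    n,l,s,ce=cv2.connectedComponentsWithStats(wood(c,roi))
    out=[]
    for i in range(1,n):
        if s[i,4]<amin: continue
        v,u=np.nonzero(l==i);p=plane(c,np.c_[u,v],z)[:,:2];m=p.mean(0)
        w=np.linalg.svd(p-m,full_matrices=False)[2][0]
        e=(p-m)@w;print("px",ce[i].round(1),"n",s[i,4],"xy",m.round(4),"ang",np.degrees(np.arctan2(w[1],w[0])).round(1),"len",np.ptp(e).round(3),"wid",np.ptp((p-m)@[-w[1],w[0]]).round(3))
E
python3 - <<'E'
from h import *
c=dict(np.load("top0.npz"))
print("mat");blobs(c,(68,146,212,264),0.013)
print("drawer");blobs(c,(266,146,350,200),0.089)
f=2/3
pts={"panelL":((402,306),.127),"panelR":((530,303),.127),"handleL":((443,326),.104),"handleR":((492,324),.104),"chestFL":((393,222),.13),"chestFR":((523,216),.13),"divtop":((458,225),.098),"divbot":((464,303),.098),"wallL":((402,225),.106),"wallR":((523,221),.106),"post":((257,220),.0),"glue":((145,348),0),"postTop":((248,204),.125)}
for k,(p,z) in pts.items(): print(k,plane(c,np.array(p)*f,z)[0].round(3))
a=cv2.resize(c["color"][130:270,60:216,::-1],None,fx=2.5,fy=3.5*2.5/3.5,interpolation=cv2.INTER_CUBIC)
b=cv2.resize(c["color"][130:270,260:416,::-1],None,fx=2.5,fy=2.5,interpolation=cv2.INTER_CUBIC)
cv2.imwrite("pics/crop.png",np.hstack([a,b]))
E
```

```text
mat
px [ 69.  169.6] n 76 xy [0.6118 0.6101] ang -177.2 len 0.129 wid 0.011
px [161.9 180. ] n 86 xy [0.5837 0.2837] ang 155.2 len 0.061 wid 0.019
px [158.1 224. ] n 144 xy [0.4296 0.2868] ang -165.0 len 0.09 wid 0.019
drawer
px [348.1 173.5] n 68 xy [ 0.6086 -0.3504] ang -177.9 len 0.092 wid 0.011
px [339.4 181. ] n 183 xy [ 0.582 -0.321] ang -177.0 len 0.092 wid 0.024
px [275.6 182.7] n 120 xy [ 0.5703 -0.1089] ang -174.3 len 0.061 wid 0.023
px [266.6 187.9] n 45 xy [ 0.5518 -0.0796] ang -177.3 len 0.081 wid 0.008
panelL [ 0.492 -0.083  0.127]
panelR [ 0.507 -0.357  0.127]
handleL [ 0.455 -0.174  0.104]
handleR [ 0.462 -0.28   0.104]
chestFL [ 0.676 -0.06   0.13 ]
chestFR [ 0.698 -0.344  0.13 ]
divtop [ 0.683 -0.206  0.098]
divbot [ 0.507 -0.22   0.098]
wallL [ 0.677 -0.081  0.106]
wallR [ 0.694 -0.35   0.106]
post [0.709 0.26  0.   ]
glue [0.398 0.498 0.   ]
postTop [0.709 0.258 0.125]
```

View pics/crop.png

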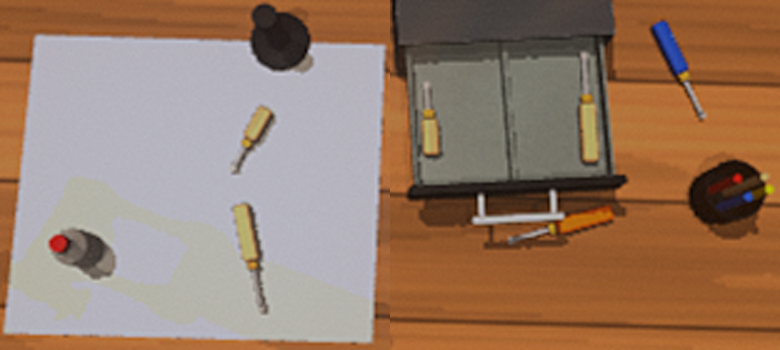

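The crop confirms it: the left panel has the short driver at (257,128) and the long at (250,250) on the mat, both pale wood. In the drawer, the short sample is in the left row and the long in the right. Orange (575,222) and blue (675,70) are the look-alikes to leave alone. I'll start with the long driver.

drive_tool([
  [0.344,-0.664,-0.2],
  [0.344,-0.664,-0.2],
  [0.344,-0.664,-0.2],
  [0.344,-0.664,-0.2],
  [0.344,-0.664,-0.2],
  [0.344,-0.664,-0.2],
  [0.344,-0.664,-0.2],
  [0.344,-0.664,-0.2],
], claw=[85,85,85,85,85,85,85,85], yaw=[0.21,0.21,0.21,0.21,0.21,0.21,0.21,0.21], newtons=40)

```text
time: 0.77
tool_pos: [0.4115, 0.3349, 0.3182]
tcp_rot: [0.405, -3.115, 0.0]
wrist_force: [0.6, 0.0, -0.5]
width: 0.997
grip_force: 0.0
```

drive_tool([
  [0.04,-0.08,-0.04],
  [0.04,-0.08,-0.04],
  [0.04,-0.08,-0.04],
  [0.04,-0.08,-0.04],
], claw=[85,85,85,85], yaw=[0,0,0,0])

```text
time: 1.1
tool_pos: [0.4313, 0.2967, 0.2987]
tcp_rot: [0.401, -3.115, -0.0]
wrist_force: [-0.6, 0.8, -0.8]
width: 0.999
grip_force: 0.0
```

```bash
python3 - <<'E'
from workcell import bot
from h import *
c=bot.read_camera("wrist");s=bot.read_state();print(s["tool_pos"],s["tcp_rot"],bot.tip_reach,c["eye"])
np.savez("w1.npz",**c);cv2.imwrite("pics/w1.png",c["color"][:,:,::-1])
blobs(c,(0,0,512,384),0.018,300)
E
```

```text
[0.43128799 0.29755771 0.2993756 ] [-4.03582137e-01  3.11534345e+00  1.31467360e-03] 0.1734 [0.36207477 0.27918607 0.26848811]
px [449.3  17.9] n 5164 xy [0.2837 0.3953] ang 96.1 len 0.134 wid 0.032
px [242.5 188. ] n 2262 xy [0.4357 0.2892] ang 15.5 len 0.074 wid 0.02
px [  6.2 258.3] n 1172 xy [0.5441 0.1148] ang 1.4 len 0.09 wid 0.012
px [194.4 340.5] n 624 xy [0.5842 0.282 ] ang -36.8 len 0.049 wid 0.019
```

View pics/w1.png

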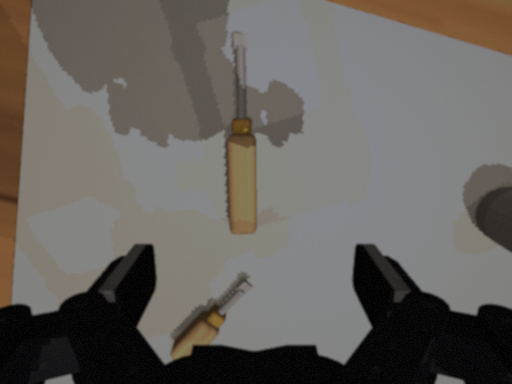

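The wrist view shows the long driver centred at (242,188) with its blade pointing away from the gripper. The short driver is at the bottom edge, around (194,340).

drive_tool([
  [0.009,-0.016,-0.07],
  [0.009,-0.016,-0.14],
  [0.009,-0.016,-0.2],
  [0.009,-0.016,-0.245],
  [0.009,-0.016,-0.245],
  [0.009,-0.016,-0.245],
  [0.009,-0.016,-0.245],
  [0.009,-0.016,-0.245],
], claw=[85,85,85,85,85,22,15,15], yaw=[0,0,0,0,0,0,0,0], newtons=40)

```text
time: 1.82
tool_pos: [0.4369, 0.2904, 0.1789]
tcp_rot: [-0.405, 3.111, 0.003]
wrist_force: [-0.1, 0.4, 0.5]
width: 0.599
grip_force: 0.0
```

drive_tool([
  [0,0,0],
  [0,0,0],
  [0,0,0],
  [0,0,0],
], claw=[12,12,12,12], yaw=[0,0,0,0])

```text
time: 2.15
tool_pos: [0.4368, 0.2894, 0.1783]
tcp_rot: [-0.403, 3.113, 0.002]
wrist_force: [-0.4, 0.5, 5.7]
width: 0.244
grip_force: 41.1
```

drive_tool([
  [0,0,0.06],
  [0,0,0.14],
  [0,0,0.22],
  [0.02,-0.05,0.29],
  [0.04,-0.11,0.35],
  [0.06,-0.18,0.38],
  [0.08,-0.25,0.38],
  [0.1,-0.32,0.38],
], claw=[12,12,12,12,12,12,12,12], yaw=[0,0,0,-0.01,-0.02,-0.04,-0.06,-0.06])

```text
time: 2.82
tool_pos: [0.4864, 0.1274, 0.3694]
tcp_rot: [-0.106, 3.134, 0.001]
wrist_force: [1.5, -0.5, -1.4]
width: 0.243
grip_force: 40.2
```

drive_tool([
  [0.02,-0.08,0],
  [0.05,-0.16,0],
  [0.08,-0.24,0],
  [0.11,-0.32,0],
  [0.14,-0.4,0],
  [0.17,-0.48,0],
  [0.19,-0.56,0],
  [0.19,-0.56,0],
], claw=[12,12,12,12,12,12,12,12], yaw=[0,0,0,0,0,0,0,0])

```text
time: 3.48
tool_pos: [0.5818, -0.1572, 0.3668]
tcp_rot: [-0.102, 3.138, -0.006]
wrist_force: [-0.2, 0.1, -0.7]
width: 0.249
grip_force: 40.2
```

```bash
python3 - <<'E'
from workcell import bot
from h import *
c=bot.read_camera("wrist");s=bot.read_state();print(s["tool_pos"],s["tcp_rot"],c["eye"])
np.savez("w2.npz",**c);cv2.imwrite("pics/w2.png",c["color"][:,:,::-1])
blobs(c,(0,0,512,384),0.095,300)
E
```

```text
[ 0.58130035 -0.15539421  0.36649139] [-1.01279154e-01  3.13940907e+00 -2.44396437e-03] [ 0.51045881 -0.16131733  0.33636534]
px [35.2 22.6] n 3392 xy [ 0.4784 -0.3083] ang 105.6 len 0.062 wid 0.033
px [164.4  30.1] n 2752 xy [ 0.4776 -0.2238] ang 109.6 len 0.081 wid 0.026
px [225.8  15.3] n 336 xy [ 0.4661 -0.1837] ang 5.5 len 0.018 wid 0.008
px [429.6 147.8] n 48904 xy [ 0.549  -0.0313] ang 24.0 len 0.343 wid 0.155
px [112.3  12.9] n 528 xy [ 0.4694 -0.2574] ang 111.4 len 0.031 wid 0.013
px [ 45.3 168.7] n 2915 xy [ 0.5779 -0.3125] ang 0.6 len 0.092 wid 0.032
px [254.3 239. ] n 9254 xy [ 0.6258 -0.1547] ang 3.7 len 0.174 wid 0.041
px [321.9 173.2] n 2038 xy [ 0.5674 -0.1085] ang 4.8 len 0.062 wid 0.022
px [  7.9 282.7] n 1284 xy [ 0.6765 -0.3539] ang -4.7 len 0.108 wid 0.02
```

View pics/w2.png

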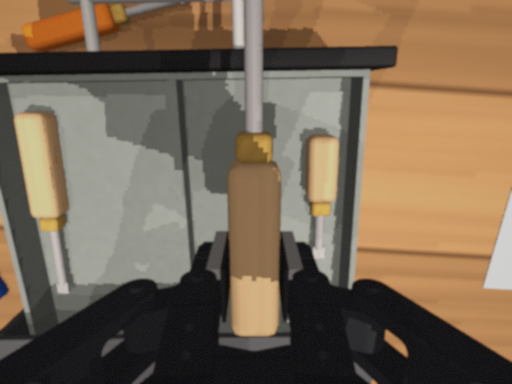

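The held long driver is straight. The divider runs from (182,82) to (190,235), the short sample is at (322,180) on the +y side and the long sample at (45,185) on the -y side.

```bash
python3 - <<'E'
from h import *
c=dict(np.load("w2.npz"))
a,b=plane(c,[(182,84),(190,230)],.098)[:,:2];print(a,b,np.degrees(np.arctan2(*(b-a)[::-1])))
p=plane(c,[(10,72),(366,67)],.127);print("panel inner top",p.round(4))
p=plane(c,[(364,80),(350,230),(8,90),(22,250)],.106);print("walls",p.round(4))
th=np.radians(4);ex=np.array([np.cos(th),np.sin(th)]);ey=np.array([-ex[1],ex[0]])
pi=plane(c,[(182,69.5)],.127)[0,:2]
m=(a+b)/2; O=m+ex*((pi-m)@ex); print("O",O)
for n,xy in dict(ls=(.5779,-.3125),ss=(.5674,-.1085)).items(): print(n,(np.array(xy)-O)@ex,(np.array(xy)-O)@ey)
print("long grip",O+ex*.123-ey*.046,"short grip",O+ex*.1+ey*.05)
E
```

```text
[ 0.5106927 -0.2113285] [ 0.61769844 -0.20475106] 3.5174421134617573
panel inner top [[ 0.5104 -0.3069  0.127 ]
 [ 0.4942 -0.0975  0.127 ]]
walls [[ 0.5005 -0.0912  0.106 ]
 [ 0.6062 -0.0849  0.106 ]
 [ 0.5219 -0.3244  0.106 ]
 [ 0.639  -0.3304  0.106 ]]
O [ 0.50298361 -0.21232014]
ls 0.06774570568946113 -0.10516173247142477
ss 0.07150160380553458 0.09907377675589268
long grip [ 0.62889278 -0.24962804] short grip [ 0.59925219 -0.15546629]
```

```bash
python3 - <<'E'
from h import *
for n,pts in (("w2",[(100,150),(182,120),(184,120),(188,200),(40,160),(5,100),(13,140),(323,160),(335,100),(347,100),(353,100),(358,100),(364,100),(200,60),(450,150)]),("top0",[(285,160),(306,165),(307,175),(308,190),(330,160),(276,180),(339,180),(270,170),(269,160),(347,160),(349,170),(310,205),(300,110),(150,190)])):
    c=dict(np.load(n+".npz"));print(n,c["mtx"].round(1).tolist())
    for u,v in pts:
        d=c["depth"][v,u];p=c["eye"]+ray(c,(u,v))[0]*d;print((u,v),d.round(3),p.round(4))
c=dict(np.load("w2.npz"));print(R.from_rotvec(c["rotation"]).as_matrix().round(3))
E
```

```text
w2 [[336.2, 0.0, 254.0], [0.0, 336.2, 187.8], [0.0, 0.0, 1.0]]
(100, 150) 0.263 [ 0.5643 -0.2797  0.0765]
(182, 120) 0.244 [ 0.5357 -0.2132  0.0884]
(184, 120) 0.251 [ 0.5363 -0.2131  0.082 ]
(188, 200) 0.261 [ 0.5967 -0.2083  0.0887]
(40, 160) 0.244 [ 0.5701 -0.3141  0.0976]
(5, 100) 0.246 [ 0.5303 -0.3435  0.0835]
(13, 140) 0.254 [ 0.5595 -0.342   0.0831]
(323, 160) 0.242 [ 0.5565 -0.1096  0.0983]
(335, 100) 0.252 [ 0.5148 -0.1014  0.0756]
(347, 100) 0.252 [ 0.5142 -0.0923  0.0752]
(353, 100) 0.243 [ 0.5138 -0.0906  0.0852]
(358, 100) 0.232 [ 0.5134 -0.0903  0.0964]
(364, 100) 0.221 [ 0.513  -0.0897  0.1075]
(200, 60) 0.196 [ 0.4966 -0.1948  0.1272]
(450, 150) 0.338 [0.5568 0.0374 0.0009]
top0 [[422.1, 0.0, 252.0], [0.0, 422.1, 190.2], [0.0, 0.0, 1.0]]
(285, 160) 1.427 [ 0.6517 -0.1402  0.0771]
(306, 165) 1.399 [ 0.6302 -0.2079  0.1022]
(307, 175) 1.395 [ 0.597  -0.2117  0.0995]
(308, 190) 1.386 [ 0.5467 -0.2151  0.0994]
(330, 160) 1.424 [ 0.6551 -0.2918  0.0812]
(276, 180) 1.385 [ 0.5759 -0.109   0.1058]
(339, 180) 1.398 [ 0.5841 -0.3185  0.095 ]
(270, 170) 1.419 [ 0.6155 -0.0901  0.0777]
(269, 160) 1.423 [ 0.6495 -0.086   0.0797]
(347, 160) 1.509 [ 0.6782 -0.3687 -0.    ]
(349, 170) 1.504 [ 0.6421 -0.3757 -0.0014]
(310, 205) 1.348 [ 0.4927 -0.2174  0.1288]
(300, 110) 1.402 [ 0.8103 -0.1833  0.131 ]
(150, 190) 1.482 [ 0.5496  0.3259 -0.0012]
[[-0.065 -0.957 -0.283]
 [ 0.998 -0.063 -0.014]
 [-0.005 -0.283  0.959]]
```

drive_tool([
  [0.04,-0.07,0],
  [0.08,-0.14,0],
  [0.102,-0.202,0],
  [0.102,-0.202,0],
  [0.102,-0.202,-0.05],
  [0.102,-0.202,-0.1],
  [0.102,-0.202,-0.15],
  [0.102,-0.202,-0.15],
], claw=[12,12,12,12,12,12,12,12], yaw=[0,0,0,0,0,0,0,0])

```text
time: 4.2
tool_pos: [0.6289, -0.2496, 0.2848]
tcp_rot: [0.109, -3.129, -0.009]
wrist_force: [-1.1, 0.5, -3.2]
width: 0.249
grip_force: 40.2
```

drive_tool([
  [0,0,0],
  [0,0,0],
  [0,0,0],
], claw=[12,12,12], yaw=[0,0,0])

```text
time: 4.45
tool_pos: [0.6327, -0.2519, 0.2942]
tcp_rot: [-0.11, 3.136, -0.002]
wrist_force: [0.7, -0.6, 0.2]
width: 0.244
grip_force: 40.3
```

```bash
python3 - <<'E'
from workcell import bot
for i in range(3):
    bot.read_camera("wrist");s=bot.read_state();print(s["tool_pos"].round(4),s["tcp_rot"].round(3))
E
```

```text
[ 0.6327 -0.2521  0.2943] [-1.100e-01  3.136e+00 -3.000e-03]
[ 0.6326 -0.2521  0.2942] [-1.090e-01  3.136e+00 -3.000e-03]
[ 0.6325 -0.2522  0.2938] [-1.090e-01  3.137e+00 -2.000e-03]
```

drive_tool([
  [0,-0.009,-0.02],
  [0,-0.009,-0.04],
  [0,-0.009,-0.06],
  [0,-0.009,-0.073],
  [0,-0.009,-0.073],
  [0,-0.009,-0.073],
  [0,-0.009,-0.073],
], claw=[12,12,12,12,12,12,12], yaw=[0,0,0,0,0,0,0])

```text
time: 5.18
tool_pos: [0.6317, -0.2566, 0.2541]
tcp_rot: [0.109, -3.139, -0.001]
wrist_force: [0.4, 0.1, -0.2]
width: 0.245
grip_force: 40.7
```

drive_tool([
  [0,0,-0.004],
  [0,0,-0.004],
  [0,0,-0.004],
], claw=[12,12,12], yaw=[0,0,0])

```text
time: 5.43
tool_pos: [0.6322, -0.2565, 0.2541]
tcp_rot: [-0.109, 3.139, 0.0]
wrist_force: [-0.4, 1.8, 5.2]
width: 0.247
grip_force: 41.5
```

Contact with the drawer floor. Releasing with a small opening.

drive_tool([
  [0,0,0],
  [0,0,0],
  [0,0,0],
  [0,0,0],
  [0,0,0.04],
  [0,0,0.1],
  [0,0,0.16],
  [0,0,0.22],
], claw=[26,30,34,36,36,36,36,36], yaw=[0,0,0,0,0,0,0,0])

```text
time: 6.1
tool_pos: [0.6315, -0.2566, 0.3632]
tcp_rot: [0.109, -3.138, -0.001]
wrist_force: [-0.2, -0.2, 0.0]
width: 0.42
grip_force: 0.0
```

drive_tool([
  [0,0.06,0.03],
  [-0.01,0.14,0.03],
  [-0.02,0.22,0.03],
  [-0.03,0.3,0.03],
  [-0.04,0.38,0.03],
  [-0.05,0.46,0.03],
  [-0.06,0.54,0.03],
  [-0.07,0.62,0.03],
], claw=[40,85,85,85,85,85,85,85], yaw=[0,0,-0.03,-0.06,-0.09,-0.12,-0.15,-0.17])

```text
time: 6.77
tool_pos: [0.5961, 0.0551, 0.3779]
tcp_rot: [-0.731, -3.055, 0.0]
wrist_force: [0.1, 0.1, 0.1]
width: 0.999
grip_force: 0.0
```

drive_tool([
  [-0.02,0.08,0],
  [-0.04,0.16,0],
  [-0.06,0.24,0],
  [-0.07,0.32,-0.04],
  [-0.07,0.4,-0.08],
  [-0.07,0.44,-0.12],
  [-0.07,0.44,-0.12],
  [-0.07,0.44,-0.12],
], claw=[85,85,85,85,85,85,85,85], yaw=[0,0,0,0,0,0,0,0])

```text
time: 7.43
tool_pos: [0.5606, 0.2744, 0.3156]
tcp_rot: [-0.718, -3.055, 0.005]
wrist_force: [0.1, 0.0, 0.7]
width: 0.996
grip_force: 0.0
```

```bash
python3 - <<'E'
from workcell import bot
from h import *
bot.read_camera("top")
c=bot.read_camera("wrist");s=bot.read_state();print(s["tool_pos"],s["tcp_rot"])
blobs(c,(0,0,512,384),0.018,300)
t=bot.read_camera("top");blobs(t,(266,146,350,200),0.089)
v=np.hstack([cv2.resize(c["color"],(400,300)),cv2.resize(t["color"][120:240,240:400],(400,300))]);cv2.imwrite("pics/w3.png",v[:,:,::-1])
E
```

```text
[0.56204257 0.27289507 0.31825998] [ 7.22983096e-01  3.05696212e+00 -8.38431884e-04]
px [277.3 201. ] n 1215 xy [0.5868 0.2825] ang -27.2 len 0.046 wid 0.02
px [ 46.4 259.4] n 8290 xy [0.5449 0.0747] ang -65.8 len 0.126 wid 0.089
px [461.6 256. ] n 1535 xy [0.7057 0.4061] ang -89.7 len 0.094 wid 0.016
px [476.4 286. ] n 2960 xy [0.7411 0.4095] ang -107.1 len 0.081 wid 0.054
px [353. 333.] n 825 xy [0.7388 0.29  ] ang -38.7 len 0.075 wid 0.026
px [320.6 167.5] n 176 xy [ 0.6265 -0.2585] ang -176.4 len 0.09 wid 0.023
px [348.1 173.7] n 69 xy [ 0.6078 -0.3505] ang -178.0 len 0.095 wid 0.011
px [339.2 180.7] n 180 xy [ 0.5831 -0.3205] ang -176.8 len 0.089 wid 0.024
px [266.6 187.9] n 54 xy [ 0.552  -0.0794] ang -177.2 len 0.088 wid 0.007
px [275.6 181.9] n 120 xy [ 0.5729 -0.1088] ang -174.3 len 0.061 wid 0.023
```

View pics/w3.png

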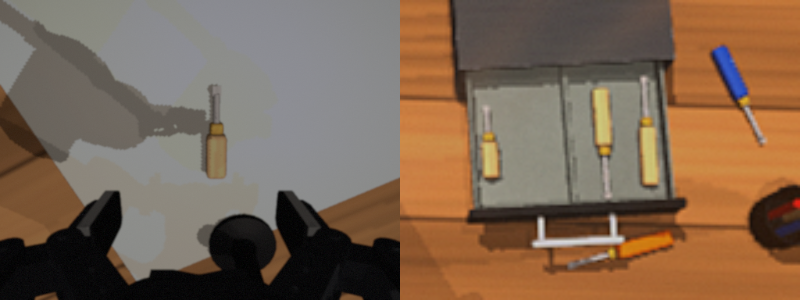

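The long driver lies straight in the right row beside the long sample at (602,140) in the crop. The short driver sits below the gripper at (216,152). The post at (242,240) is clear of it.

drive_tool([
  [0.05,0.019,-0.06],
  [0.05,0.019,-0.13],
  [0.05,0.019,-0.2],
  [0.05,0.019,-0.25],
  [0.05,0.019,-0.278],
  [0.05,0.019,-0.278],
  [0.05,0.019,-0.278],
  [0.05,0.019,-0.278],
], claw=[70,60,60,60,60,60,40,12], yaw=[0,0,0,0,0,0,0,0])

```text
time: 8.25
tool_pos: [0.5884, 0.2829, 0.1817]
tcp_rot: [0.724, 3.054, 0.004]
wrist_force: [0.5, 0.2, 1.4]
width: 0.433
grip_force: 0.0
```

drive_tool([
  [0,0,0],
  [0,0,0],
  [0,0,0],
  [0,0,0],
  [0,0,0],
], claw=[12,12,12,12,12], yaw=[0,0,0,0,0])

```text
time: 8.67
tool_pos: [0.5884, 0.2834, 0.1822]
tcp_rot: [0.722, 3.053, 0.005]
wrist_force: [0.1, -0.4, 6.8]
width: 0.249
grip_force: 40.6
```

drive_tool([
  [0,0,0.06],
  [0,0,0.14],
  [0,0,0.22],
  [0,-0.05,0.29],
  [0,-0.11,0.35],
  [0,-0.18,0.37],
  [0,-0.26,0.37],
  [0,-0.34,0.37],
], claw=[12,12,12,12,12,12,12,12], yaw=[0,0,0,0.03,0.06,0.09,0.12,0.15])

```text
time: 9.33
tool_pos: [0.587, 0.1119, 0.3673]
tcp_rot: [-0.02, 3.136, 0.001]
wrist_force: [0.4, -0.0, -0.5]
width: 0.243
grip_force: 39.6
```

drive_tool([
  [0,-0.08,0],
  [0.01,-0.16,0],
  [0.02,-0.24,0],
  [0.02,-0.32,0],
  [0.02,-0.4,0],
  [0.022,-0.48,0],
  [0.022,-0.554,0],
  [0.022,-0.554,0],
], claw=[12,12,12,12,12,12,12,12], yaw=[0.02,0.02,0.02,0.02,0.02,0.02,0.02,0.02])

```text
time: 10.0
tool_pos: [0.5974, -0.1701, 0.365]
tcp_rot: [-0.101, 3.138, -0.006]
wrist_force: [0.3, 1.1, -0.6]
width: 0.246
grip_force: 39.7
```

drive_tool([
  [0,0,0],
  [0,0,0],
  [0,0,0],
], claw=[12,12,12], yaw=[0,0,0])

```text
time: 10.25
tool_pos: [0.5978, -0.163, 0.3643]
tcp_rot: [-0.111, 3.139, 0.001]
wrist_force: [-0.2, 0.3, -0.7]
width: 0.241
grip_force: 39.7
```

drive_tool([
  [0.003,0,-0.05],
  [0.003,0,-0.1],
  [0.003,0,-0.14],
  [0.003,0,-0.18],
  [0.003,0,-0.2],
  [0.003,0,-0.212],
  [0.003,0,-0.212],
  [0.003,0,-0.212],
], claw=[12,12,12,12,12,12,12,12], yaw=[0,0,0,0,0,0,0,0])

```text
time: 10.92
tool_pos: [0.6, -0.1632, 0.2591]
tcp_rot: [-0.112, 3.138, -0.001]
wrist_force: [-0.3, 0.4, 0.2]
width: 0.245
grip_force: 39.7
```

drive_tool([
  [0,0,-0.003],
  [0,0,-0.003],
  [0,0,-0.003],
], claw=[12,12,12], yaw=[0,0,0])

```text
time: 11.17
tool_pos: [0.6001, -0.1637, 0.2582]
tcp_rot: [-0.109, 3.137, 0.0]
wrist_force: [0.0, 2.5, 6.7]
width: 0.241
grip_force: 40.5
```

drive_tool([
  [0,0,0],
  [0,0,0],
  [0,0,0],
  [0,0,0],
  [0,0,0.04],
  [0,0,0.1],
  [0,0,0.16],
  [0,0,0.22],
], claw=[26,30,34,36,36,36,36,36], yaw=[0,0,0,0,0,0,0,0])

```text
time: 11.83
tool_pos: [0.5989, -0.1642, 0.3668]
tcp_rot: [0.109, -3.138, -0.001]
wrist_force: [0.1, -0.1, -0.3]
width: 0.42
grip_force: 0.0
```

drive_tool([
  [-0.07,-0.02,0],
  [-0.14,-0.04,0],
  [-0.21,-0.06,0],
  [-0.28,-0.08,0],
  [-0.35,-0.1,0],
  [-0.41,-0.124,0],
  [-0.41,-0.124,0],
  [-0.41,-0.124,0],
], claw=[0,0,0,0,0,0,0,0], yaw=[0,0,0,0,0,0,0,0])

```text
time: 12.5
tool_pos: [0.393, -0.2266, 0.3664]
tcp_rot: [-0.105, 3.14, -0.0]
wrist_force: [0.2, -0.8, -0.0]
width: -0.0
grip_force: 0.0
```

```bash
python3 - <<'E'
from workcell import bot
from h import *
bot.read_camera("top")
c=bot.read_camera("side");s=bot.read_state();print(s["tool_pos"],s["tcp_rot"])
t=bot.read_camera("top");blobs(t,(270,146,343,200),0.089)
np.savez("top3.npz",**t)
v=np.hstack([cv2.resize(c["color"][180:300,230:390],(400,300)),cv2.resize(t["color"][120:240,240:400],(400,300))]);cv2.imwrite("pics/w4.png",v[:,:,::-1])
E
```

```text
[ 0.39473578 -0.22628678  0.36678217] [-1.07993290e-01  3.13862047e+00 -4.74400285e-04]
px [320.6 166.6] n 173 xy [ 0.6295 -0.2585] ang -176.0 len 0.09 wid 0.023
px [292.6 175.5] n 121 xy [ 0.5963 -0.1653] ang -174.6 len 0.062 wid 0.024
px [339.1 179.2] n 169 xy [ 0.5883 -0.32  ] ang -177.8 len 0.089 wid 0.022
px [275.6 181.1] n 117 xy [ 0.5758 -0.1087] ang -174.3 len 0.059 wid 0.023
```

View pics/w4.png

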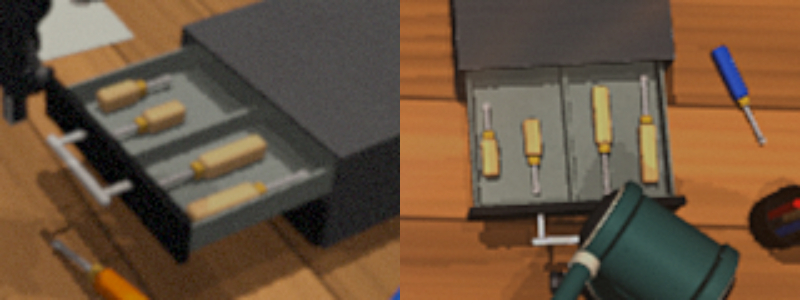

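All four drivers lie lengthwise in the right rows: short pair on the left, long pair on the right. Next I'll push the bar handle to shut the drawer.

drive_tool([
  [0,0,-0.07],
  [0,0,-0.14],
  [0,0,-0.2],
  [0,0,-0.208],
  [0,0,-0.208],
  [0,0,-0.208],
], claw=[0,0,0,0,0,0], yaw=[0,0,0,0,0,0])

```text
time: 13.15
tool_pos: [0.3955, -0.2262, 0.2633]
tcp_rot: [-0.111, 3.139, -0.0]
wrist_force: [0.3, -0.7, 0.6]
width: -0.002
grip_force: 0.0
```

drive_tool([
  [0.02,0.0014,0],
  [0.04,0.0028,0],
  [0.06,0.0042,0],
  [0.08,0.0056,0],
  [0.1,0.007,0],
  [0.12,0.0084,0],
  [0.14,0.01,0],
  [0.16,0.011,0],
], claw=[0,0,0,0,0,0,0,0], yaw=[0,0,0,0,0,0,0,0])

```text
time: 13.82
tool_pos: [0.4753, -0.2204, 0.2624]
tcp_rot: [0.109, -3.139, -0.001]
wrist_force: [-2.9, 0.4, 1.7]
width: 0.002
grip_force: 1.0
```

Pushing, at about 2 N. I'll keep going at the same pace.

drive_tool([
  [0.02,0.0014,0],
  [0.04,0.0028,0],
  [0.06,0.0042,0],
  [0.08,0.0056,0],
  [0.1,0.007,0],
  [0.12,0.0084,0],
  [0.14,0.01,0],
  [0.16,0.011,0],
], claw=[0,0,0,0,0,0,0,0], yaw=[0,0,0,0,0,0,0,0])

```text
time: 14.48
tool_pos: [0.5552, -0.2149, 0.2622]
tcp_rot: [0.109, -3.139, -0.001]
wrist_force: [-1.9, 1.7, -0.1]
width: 0.001
grip_force: 1.0
```

drive_tool([
  [0.016,0.001,0],
  [0.03,0.002,0],
  [0.044,0.003,0],
  [0.056,0.004,0],
  [0.068,0.005,0],
  [0.08,0.006,0],
  [0.09,0.006,0],
  [0.09,0.006,0],
], claw=[0,0,0,0,0,0,0,0], yaw=[0,0,0,0,0,0,0,0])

```text
time: 15.15
tool_pos: [0.6006, -0.2123, 0.2629]
tcp_rot: [-0.109, 3.137, -0.001]
wrist_force: [0.0, -0.9, -0.3]
width: -0.002
grip_force: 0.0
```

drive_tool([
  [0.004,0,0],
  [0.008,0,0],
  [0.012,0.001,0],
  [0.016,0.001,0],
  [0.02,0.001,0],
  [0.024,0.002,0],
  [0.028,0.002,0],
  [0.03,0.002,0],
], claw=[0,0,0,0,0,0,0,0], yaw=[0,0,0,0,0,0,0,0])

```text
time: 15.82
tool_pos: [0.6146, -0.2112, 0.2626]
tcp_rot: [-0.109, 3.139, -0.0]
wrist_force: [-2.0, -0.8, 1.6]
width: -0.001
grip_force: 0.8
```

```bash
python3 - <<'E'
from workcell import bot
from h import *
s=bot.read_state();print(s["tool_pos"],s["wrist_force"])
c=bot.read_camera("side")
cv2.imwrite("pics/w5.png",cv2.resize(c["color"][150:300,220:450],None,fx=3,fy=3)[:,:,::-1])
E
```

```text
[ 0.61460673 -0.21115777  0.26257118] [-1.96311675 -0.77759692  1.63591637]
```

View pics/w5.png

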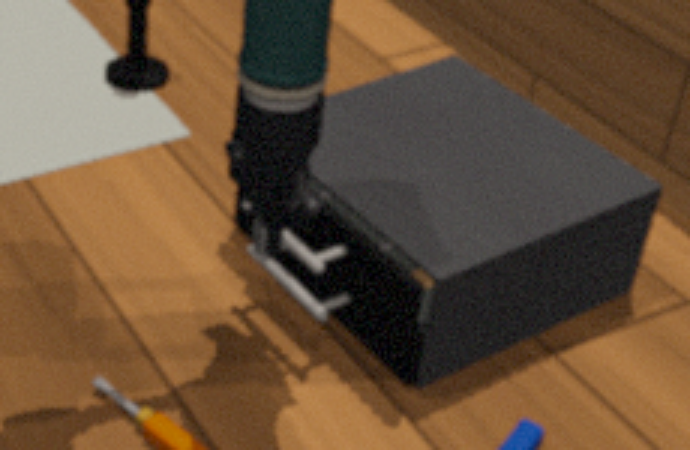

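The drawer is nearly shut: a little gap is still visible near (425,275). I'll continue until the force rises.

drive_tool([
  [0.003,0,0],
  [0.006,0,0],
  [0.009,0,0],
  [0.012,0.001,0],
  [0.012,0.001,0],
  [0.012,0.001,0],
], claw=[0,0,0,0,0,0], yaw=[0,0,0,0,0,0])

```text
time: 16.37
tool_pos: [0.6206, -0.2106, 0.2625]
tcp_rot: [-0.109, 3.139, -0.0]
wrist_force: [0.2, -0.3, 0.1]
width: -0.001
grip_force: 0.0
```

drive_tool([
  [0.003,0,0],
  [0.006,0,0],
  [0.009,0,0],
  [0.012,0.001,0],
  [0.012,0.001,0],
  [0.012,0.001,0],
], claw=[0,0,0,0,0,0], yaw=[0,0,0,0,0,0])

```text
time: 16.87
tool_pos: [0.6264, -0.2102, 0.2624]
tcp_rot: [0.109, -3.14, 0.0]
wrist_force: [-2.4, -0.1, 0.2]
width: -0.001
grip_force: 0.7
```

drive_tool([
  [0.002,0,0],
  [0.004,0,0],
  [0.006,0,0],
  [0.008,0.0,0],
  [0.008,0.0,0],
  [0.008,0.0,0],
], claw=[0,0,0,0,0,0], yaw=[0,0,0,0,0,0])

```text
time: 17.37
tool_pos: [0.628, -0.2103, 0.2623]
tcp_rot: [0.109, -3.132, -0.002]
wrist_force: [-12.5, 0.8, 8.0]
width: -0.003
grip_force: 6.3
```

Hard stop at 12.5 N, so the drawer is shut. Backing off and checking.

drive_tool([
  [-0.03,-0.002,0],
  [-0.08,-0.005,0],
  [-0.14,-0.009,0],
  [-0.2,-0.012,0.02],
  [-0.22,-0.014,0.09],
  [-0.22,0.05,0.17],
  [-0.22,0.12,0.2],
  [-0.22,0.2,0.22],
], claw=[0,0,0,0,0,0,0,0], yaw=[0,0,0,0,0,0,0,0])

```text
time: 18.03
tool_pos: [0.5213, -0.1149, 0.3758]
tcp_rot: [-0.103, 3.132, -0.004]
wrist_force: [1.4, 0.4, 0.8]
width: -0.001
grip_force: 0.0
```

drive_tool([
  [0,0.07,0],
  [0,0.14,0],
  [0,0.21,0],
  [0,0.28,0],
  [0,0.35,0],
  [0,0.42,0],
  [0,0.45,0],
  [0,0.45,0],
], claw=[0,0,0,0,0,0,0,0], yaw=[0,0,0,0,0,0,0,0])

```text
time: 18.7
tool_pos: [0.5205, 0.1138, 0.3719]
tcp_rot: [-0.115, 3.137, 0.003]
wrist_force: [-0.7, -0.0, -0.6]
width: -0.003
grip_force: 0.0
```

```bash
python3 - <<'E'
from workcell import bot
from h import *
c=bot.read_camera("side");t=bot.read_camera("top")
v=np.hstack([cv2.resize(c["color"][130:310,190:430],(400,300)),cv2.resize(t["color"][40:280,60:380],(400,300))]);cv2.imwrite("pics/w6.png",v[:,:,::-1])
E
```

```text
(no output)
```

View pics/w6.png

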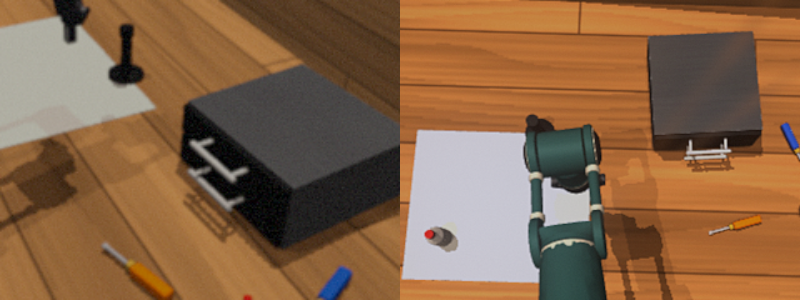

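The drawer front is flush with the chest, its handle at (215,160) lines up with the lower one, and the bottle and post haven't moved.

```bash
python3 -c "
from workcell import bot
print(bot.finish_job())"
```

```text
the job is handed in; nothing more can be done
None
```

I put both wooden-handled screwdrivers in their matching drawer rows, lying lengthwise, pushed the drawer shut until it hit its stop, and handed the job in at about 19 s.

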